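Reagent bottles to their drip dishes

ROBOT

A 6-joint arm with a two-finger parallel gripper is mounted at the origin on a cart in front of the work surface, level with it; the furniture and walls round the work are solid. World frame = base frame: x ahead of the robot, y to its left, z up, the work surface at z = 0. Lengths are in mm, angles in rad, forces in N, time in s.
With the tool pointing down it reaches from about 275 to 1000 mm from the base axis. Payload 8.4 kg.
Tool frame: the origin (TCP) lies between the finger pads; the fingertips stand 11 mm ahead of it and the grasp point (between the pads) lies 8 mm behind it; z points along the fingers, y is the direction in which the jaws open and shut (so a half turn about z gives the same grasp; the last joint's range is limited). The gripper opens to 85 mm and grips with 20 to 120 N. Pads are 22 mm wide; open, the fingers measure 114 mm over their backs; the gripper's body (76 mm by 85 mm) begins 54 mm behind the grasp point. The pads swing forward as they close: fully open they stand 13 mm farther back than shut.
Start: joints at [1.225, 0.353, 1.633, -0, 1.155, -0.002], TCP at [210.666, 588.428, 242.281] pointing down, gripper open.
Joint ranges: [-2.63, 2.63], [-0.92, 2.1], [0.06, 2.66], [-1.3, 4.44], [0, 2.69], [-3.02, 3.02]. Speed limits (rad/s): [2.22, 2.22, 2.79, 3.14, 3.14, 3.14].

INTERFACE

Orientations are given as [roll, pitch, yaw] about the fixed x, y, z axes, in that order (R = Rz(yaw) Ry(pitch) Rx(roll)).
In Python, from rig import r, eyes gives the robot as it stands. The module is installed in compiled form; this text tells all that it offers.
- The arm moves only by the tool servo_tool, never from a script. Its argument "rows" is a list of rows, each a list of 3 entries, a list of its own where there are three numbers: the shift along the world's x, y, z in cm, then the turn about the world's z in rad, then the finger opening in cm, from 0 to 8.54. A call has 1 to 5 rows; each row shifts and turns the commanded pose from where the row before left it; what a row does not reach is not made up. A row lasts 1/12 s, in which the tool goes at most 41.7 mm and 7.16 degrees, less where a joint would pass 70% of its speed; a pose out of reach is approached as far as the arm can. A call is refused whole if a number of a shift passes 4.17 or a number of a turn 0.125, either way. A call with a gripper value outside its range is refused whole. The fingers move at their own pace and stop on an object; "squeeze" is the grip in N (left out, the last holds). Time passes only in rows, so rows that do not move let the fingers close. It gives the time, the measured TCP pose, the force and the opening at its end, in the units of the state.
- r.sense(): the state, without advancing time (a new reading comes with each control period).
- eyes.grab_frame(name): name is "scene" or "side" or "wrist"; returns a dict with "frame" (480x640x3 uint8, red, green, blue), "depth" (480x640 float32, mm along the optical axis (not along the pixel's ray), 0 where there is no reading), "vertical_fov" (degrees; the focal length in pixels is half the picture's height over the tangent of half this angle, whatever the lens; pixels are square), "cx", "cy" (the principal point, pixels), "camera_from_world" (4x4, takes a point from world to camera coordinates); the wrist camera has in their place "hand_eye" (4x4, takes a point from camera to tool coordinates, whose origin is the TCP and whose axes are the flange's). Camera axes: x right, y down, z forward; pixel columns grow to the right and rows downward; lengths in mm; the calibration is good to about 2 mm. A picture is of the moment at which its call begins: read the wrist's pose just before it.
- r.sign_off(): hands the job in, once; it reports no verdict.
The state is a dict: "clock": time; "qpos": joint angles; "qvel": joint speeds; "joint_efforts": joint torques, N m; "eef_pos": TCP position; "tcp_rot": TCP orientation; "contact_force": force on the tool from outside, world axes, zero at the start; "wrist_torque": the same for the moment, N m; "opening": opening from 0.0 (shut) to 1.0 (fully open).
Only numpy, scipy, OpenCV 4.12 (cv2) and the standard library are available. Lean on these libraries where they do the work, as an engineer would, in place of code of your own. Each camera call takes 0.05 s, during which the arm holds its last target.

TASK

Set up the reagent station: stand each of the three reagent bottles upright in the middle of the drip dish that has the colour of its cap. A red-lidded specimen cup was left in one of the dishes: stand it back in the middle of the free bay of the specimen tray, on the red spot. Do not tip any bottle or cup over, and leave the two yellow-lidded cups where they stand.

Things in the scene. Friction and masses are not known exactly. Their poses are not given: they have to be found in the camera images.
- blue_bottle_center (a point): white reagent bottle with a blue screw cap, closed and solid, loose, upright at the start. 107 mm tall; round body 60 mm in diameter, straight at mid-height, shoulder and neck up to 90 mm, then the cap, 38 mm in diameter. About 120 g. The point is on its axis, half-way up (53.5 mm above its underside); z is its axis, up.
- orange_bottle_center (a point): brown reagent bottle with an orange screw cap, closed and solid, loose, upright at the start. 92 mm tall; round body 52 mm in diameter, straight at mid-height, shoulder and neck up to 77 mm, then the cap, 32 mm in diameter. About 170 g. The point is on its axis, half-way up (46 mm above its underside); z is its axis, up.
- green_bottle_center (a point): white reagent bottle with a green screw cap, closed and solid, loose, upright at the start. 80 mm tall; round body 44 mm in diameter, straight at mid-height, shoulder and neck up to 67 mm, then the cap, 28 mm in diameter. About 220 g. The point is on its axis, half-way up (40 mm above its underside); z is its axis, up.
- blue_dish_floor (a point): round open drip dish, plain blue all over, fixed to the worktop: outer diameter 100 mm, inner 90 mm, rim 12 mm above the worktop, flat floor 3 mm above the worktop. The point is the centre of its floor; z is up.
- orange_dish_floor (a point): round open drip dish, plain orange all over, fixed to the worktop: outer diameter 100 mm, inner 90 mm, rim 12 mm above the worktop, flat floor 3 mm above the worktop. The point is the centre of its floor; z is up.
- green_dish_floor (a point): round open drip dish, plain green all over, fixed to the worktop: outer diameter 100 mm, inner 90 mm, rim 12 mm above the worktop, flat floor 3 mm above the worktop. The point is the centre of its floor; z is up.
- red_cup_center (a point): closed specimen cup, loose: 74 mm tall, tapered translucent body up to 60 mm in diameter at its top, 60 mm up, then a red screw lid, 65 mm in diameter and 14 mm high; about 35 g. The point is on its axis, half-way up (37 mm above its underside); z is its axis, up. At the start it stands in one of the three drip dishes, any of them.
- yellow_cup_a_center (a point): closed specimen cup, loose: 74 mm tall, tapered translucent body up to 60 mm in diameter at its top, 60 mm up, then a yellow screw lid, 65 mm in diameter and 14 mm high; about 35 g. The point is on its axis, half-way up (37 mm above its underside); z is its axis, up. It stands in one bay of the specimen tray and stays there.
- yellow_cup_b_center (a point): closed specimen cup, loose: 74 mm tall, tapered translucent body up to 60 mm in diameter at its top, 60 mm up, then a yellow screw lid, 65 mm in diameter and 14 mm high; about 35 g. The point is on its axis, half-way up (37 mm above its underside); z is its axis, up. It stands in one bay of the specimen tray and stays there.
- red_spot_center (a point): flat red spot, 48 mm across, on the floor of the one free bay of the dark grey specimen tray. The tray is fixed and has three bays in a row, 90 mm apart, along the point's x axis; the other two bays hold the yellow-lidded cups. Each bay is open above, 86 mm by 88 mm inside, floor 4 mm and walls 15 mm above the worktop. The point is the centre of the bay's floor; z is up.
Not all that is in view belongs to the job. Leave any pink or purple look-alike of the part that bears orange_bottle_center alone.

How it is judged:
By the outcome, as a careful person would: the job done as asked, in the order asked, and still so for the second after the job is handed in, with the robot touching nothing.
It also fails if it takes over 106 s, if anything falls off the work surface, if the arm or the gripper's body presses on something with over 40 N, if the wrist force passes 120 N, or if a joint passes its speed limit or range.

## Working session

There is one attempt and no reset: what is moved stays moved. The work goes in short steps, Python scripts to look and compute and a tool call to move; the robot and the scene stay as the last step left them, time stands still between calls to the robot, and variables do not carry over. Pictures are saved under pics/ and viewed, and the job is handed in when it is done.

Besides the shell and the picture viewer there is one more tool, called after "Request:" as name([rows], argument=value, ...), one row to a line, values as JSON. servo_tool: Moves the arm, as the interface text tells. Its arguments: {"type":"object","properties":{"rows":{"type":"array"},"squeeze":{"type":"number"}},"required":["rows"]}

```bash
mkdir -p pics
cat > h.py <<'E'
import numpy as np, cv2
from rig import r, eyes
def grab(n,tag):
    s=r.sense(); d=eyes.grab_frame(n); cv2.imwrite(f'pics/{tag}.png',d['frame'][:,:,::-1]); 
    np.savez(f'{tag}.npz',s_pos=s['eef_pos'],s_rot=s['tcp_rot'],**{k:v for k,v in d.items()}); return d
def load(tag): return dict(np.load(f'{tag}.npz'))
def foc(d): return 240/np.tan(np.radians(float(d['vertical_fov']))/2)
def camw(d):
    return np.linalg.inv(d['camera_from_world'])
def pts(d,T=None):
    T=camw(d) if T is None else T
    f=foc(d); v,u=np.mgrid[0:480,0:640]; z=d['depth']
    P=np.stack([(u-d['cx'])/f*z,(v-d['cy'])/f*z,z],-1)
    return P@T[:3,:3].T+T[:3,3]
def ray(d,u,v,zw):
    T=camw(d);f=foc(d); k=T[:3,:3]@np.array([(u-d['cx'])/f,(v-d['cy'])/f,1]); o=T[:3,3]
    return o+k*(zw-o[2])/k[2]
E
python3 - <<'E'
from h import *
print(r.sense())
for n in ['scene','side','wrist']:
    d=grab(n,n+'0'); print(n,d['vertical_fov'],d['cx'],d['cy'])
    print(np.round(d.get('camera_from_world',d.get('hand_eye')),3))
E
```

```text
{'clock': 0.0, 'qpos': array([ 1.22460475e+00,  3.53639668e-01,  1.63415377e+00, -7.09001691e-06,
        1.15520836e+00, -2.41176885e-03]), 'qvel': array([-2.11246148e-04,  9.88108728e-05, -5.11243899e-04,  1.74773393e-03,
       -1.33782832e-03, -5.58703073e-04]), 'joint_efforts': array([ 1.01416259e-03, -6.05268645e+01, -3.42064297e+01, -7.04723746e-07,
        9.69446555e-03,  1.01163221e-05]), 'eef_pos': array([210.50294593, 587.97986382, 241.55856971]), 'tcp_rot': array([-3.14018350e+00,  3.08392210e-06,  2.79781572e+00]), 'contact_force': array([ 0.03450659, -0.48208283,  0.86631417]), 'wrist_torque': array([ 0.01084631, -0.00655467,  0.01427817]), 'opening': 1.0017261813034584}
scene 53.72510870577826 326.3524258590904 242.4757094707797
[[ 4.37000e-01 -8.99000e-01  1.00000e-03 -2.39375e+02]
 [-6.36000e-01 -3.10000e-01 -7.06000e-01  3.82235e+02]
 [ 6.36000e-01  3.08000e-01 -7.08000e-01  8.66769e+02]
 [ 0.00000e+00  0.00000e+00  0.00000e+00  1.00000e+00]]
side 51.10109771390198 315.6541666503129 241.61930527748538
[[ 7.56000e-01 -6.54000e-01 -1.20000e-02 -4.10709e+02]
 [-5.48000e-01 -6.23000e-01 -5.58000e-01  3.37626e+02]
 [ 3.57000e-01  4.28000e-01 -8.30000e-01  9.09452e+02]
 [ 0.00000e+00  0.00000e+00  0.00000e+00  1.00000e+00]]
wrist 63.19117278185016 320.4323107962012 240.09758585726942
[[  -0.      -0.954   -0.301   76.432]
 [   1.      -0.      -0.       0.506]
 [   0.      -0.301    0.954 -131.304]
 [   0.       0.       0.       1.   ]]
```

View pics/scene0.png

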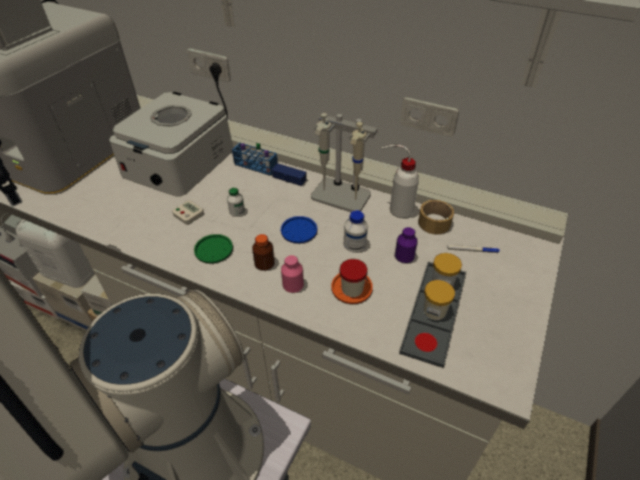

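View pics/side0.png

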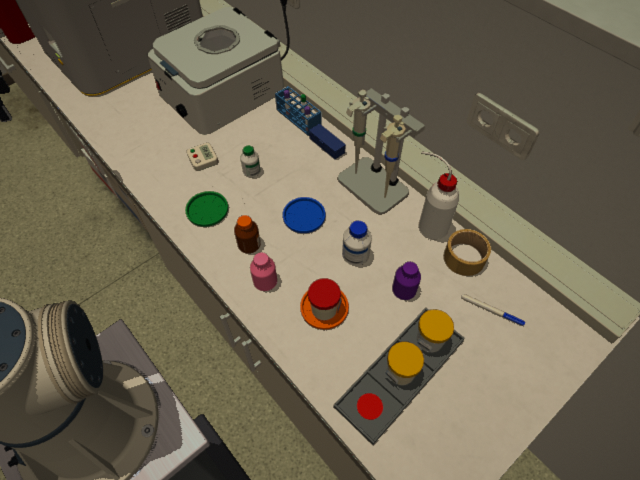

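View pics/wrist0.png

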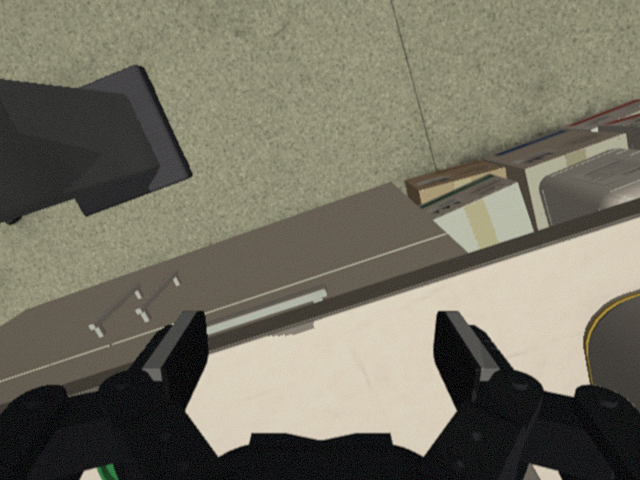

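The side view shows:
- **Targets:** green-cap bottle (250,160), orange-cap brown bottle (247,235), blue-cap bottle (357,243), red cup in the orange dish (324,300), red spot (370,406).
- **Could be mistaken for the orange bottle:** pink (263,272) and purple (406,282). The red-topped wash bottle (440,205) could be mistaken for the red cup. None of these belong to the job.

Next I'll measure positions.

```bash
cat > meas.py <<'E'
from h import *
def circ(P):
    A=np.c_[2*P[:,:2],np.ones(len(P))]; s=np.linalg.lstsq(A,(P[:,:2]**2).sum(1),rcond=None)[0]
    return s[0],s[1],np.sqrt(s[2]+s[0]**2+s[1]**2)
HS={'blue':(105,125),'orange':(5,14),'green':(50,80),'red':(0,4),'yellow':(17,26)}
def seeds(tag):
    d=load(tag); W=pts(d); h=cv2.cvtColor(d['frame'],cv2.COLOR_RGB2HSV)
    for c,(a,b) in HS.items():
        m=((h[...,0]>=a)&(h[...,0]<=b)|((c=='red')&(h[...,0]>=176)))&(h[...,1]>150)&(h[...,2]>45)
        m&=(d['depth']>0)&(W[...,2]>-10)&(W[...,2]<200)
        n,l,st,ce=cv2.connectedComponentsWithStats(m.astype(np.uint8))
        for i in range(1,n):
            if st[i,4]<60: continue
            q=W[l==i]; z=q[:,2]; zt=np.percentile(z,97)
            t=q[z>zt-4]
            print(tag,c,st[i,4],'px',ce[i].round(0),'zmax %.1f zmed %.1f'%(zt,np.median(z)),'top bbox mid',((t.max(0)+t.min(0))/2).round(1),'ext',np.ptp(t,0).round(0)[:2],'mean',t.mean(0).round(1)[:2],'all mid',((q.max(0)+q.min(0))/2).round(1)[:2],np.ptp(q,0).round(0)[:2])
E
python3 - <<'E'
from meas import *
seeds('side0'); seeds('scene0')
E
```

```text
side0 blue 1163 px [304. 215.] zmax 12.5 zmed 3.2 top bbox mid [598.6 108.4  12.4] ext [97. 98.] mean [597.4 103. ] all mid [598.7 108.4] [98. 98.]
side0 blue 227 px [358. 229.] zmax 108.5 zmed 105.5 top bbox mid [616.  -49.  107.8] ext [32. 30.] mean [616.2 -48.8] all mid [615.6 -48.9] [33. 33.]
side0 blue 91 px [514. 319.] zmax 13.2 zmed 9.2 top bbox mid [ 747.5 -371.9   11.6] ext [18. 37.] mean [ 747.6 -371.2] all mid [ 747.2 -372.4] [18. 38.]
side0 orange 386 px [245. 227.] zmax 92.6 zmed 74.0 top bbox mid [456.7 129.9  91.5] ext [29. 30.] mean [457.2 129.3] all mid [455.6 124.8] [47. 41.]
side0 orange 807 px [324. 313.] zmax 39.1 zmed 3.9 top bbox mid [ 473.8 -106.8   58.6] ext [58. 57.] mean [ 466.2 -108.4] all mid [479.4 -99.9] [100.  98.]
side0 green 1057 px [207. 208.] zmax 12.7 zmed 2.7 top bbox mid [440.3 271.8  12.2] ext [96. 98.] mean [438.8 263.2] all mid [440.6 272.6] [97. 99.]
side0 red 118 px [ 9. 33.] zmax 76.5 zmed 40.6 top bbox mid [ 357.9 1196.7   78.7] ext [10. 10.] mean [ 358.8 1198.1] all mid [ 360.8 1205.4] [28. 37.]
side0 red 252 px [447. 183.] zmax 171.8 zm
[... 1886 characters left out ...]
70.2] ext [32. 32.] mean [ 792.4 -114. ] all mid [ 794.1 -114.1] [32. 33.]
scene0 red 489 px [353. 270.] zmax 78.9 zmed 75.8 top bbox mid [ 472.5 -105.1   77.9] ext [61. 60.] mean [ 471.8 -104.6] all mid [ 472.3 -105.5] [62. 61.]
scene0 red 322 px [425. 342.] zmax 7.5 zmed 4.7 top bbox mid [ 406.6 -307.5    6.1] ext [48. 47.] mean [ 406.4 -307.1] all mid [ 408.5 -307.5] [52. 47.]
scene0 yellow 477 px [447. 264.] zmax 79.9 zmed 76.9 top bbox mid [ 583.6 -292.4   79.1] ext [61. 60.] mean [ 583.  -293.1] all mid [ 583.6 -292.8] [64. 60.]
scene0 yellow 598 px [439. 292.] zmax 80.0 zmed 77.1 top bbox mid [ 494.4 -299.7   79. ] ext [61. 62.] mean [ 494.6 -300.5] all mid [ 519.1 -299.9] [115.  64.]
```

Run:
```python
from h import *
# top-down height map from both cams
H=np.full((130,190),-1.); C=np.zeros((130,190,3),np.uint8)
for t in ['scene0','side0']:
    d=load(t);W=pts(d);m=(d['depth']>0)&(W[...,2]>-20)&(W[...,2]<400)
    x,y,z=W[m].T; c=d['frame'][m]
    i=((900-x)/5).astype(int); j=((500-y)/5).astype(int)
    ok=(i>=0)&(i<130)&(j>=0)&(j<190)
    o=np.argsort(z[ok]); i,j,z,c=i[ok][o],j[ok][o],z[ok][o],c[ok][o]
    for a,b,zz,cc in zip(i,j,z,c):
        if zz>H[a,b]: H[a,b]=zz; C[a,b]=cc
np.save('H.npy',H)
img=cv2.resize(C[:,:,::-1],None,fx=4,fy=4,interpolation=0)
for k in range(0,190,20):
    cv2.line(img,(k*4,0),(k*4,519),(0,0,0) ,1); cv2.putText(img,str(500-k*5),(k*4,10),0,.35,(255,0,255))
for k in range(0,130,20):
    cv2.line(img,(0,k*4),(759,k*4),(0,0,0),1); cv2.putText(img,str(900-k*5),(0,k*4+10),0,.35,(255,0,255))
cv2.imwrite('pics/top.png',img)
# green bottle, pink, purple
for t,box in [('side0',(225,140,275,185)),('scene0',(220,180,250,222))]:
    d=load(t);W=pts(d);u0,v0,u1,v1=box
    q=W[v0:v1,u0:u1].reshape(-1,3);c=d['frame'][v0:v1,u0:u1].reshape(-1,3).astype(int)
    k=(q[:,2]>69)&(q[:,2]<100); q2=q[k]
    print(t,'green cap',((q2.max(0)+q2.min(0))/2).round(1),np.ptp(q2,axis=0).round(0),len(q2))
    k=(q[:,2]>77)&(q[:,2]<100); q2=q[k]
    print(q2.mean(0).round(1),np.ptp(q2,axis=0).round(0),len(q2))
for n,box in [('pink',(245,250,282,295)),('purple',(388,258,424,302))]:
    d=load('side0');W=pts(d);u0,v0,u1,v1=box
    q=W[v0:v1,u0:u1].reshape(-1,3);q=q[q[:,2]>78]; print(n,((q.max(0)+q.min(0))/2).round(0),np.ptp(q,axis=0).round(0))
```

```text
side0 green cap [591.8 303.3  75.3] [24. 29. 12.] 96
[592.1 300.9  78.9] [24. 25.  5.] 59
scene0 green cap [589.8 299.2  75.3] [27. 26. 12.] 69
[589.3 300.2  78.8] [25. 23.  5.] 40
pink [ 307. -199.  508.] [272. 497. 860.]
purple [ 410. -305.  508.] [479. 285. 860.]
```

View pics/top.png

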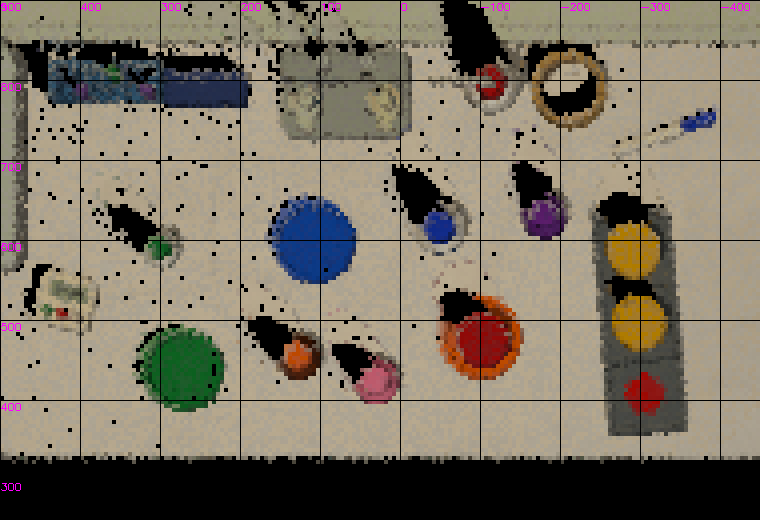

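The top-down map agrees with the description: the red cup is in the orange dish at about (474,-104), and the free bay is at (408,-306). I'll use the mean of the two cameras and refine it with the wrist camera. The cup goes first.

Request:
servo_tool([
  [[1.3, -3.5, 0], 0.025, 8.5],
  [[1.3, -3.5, 0], 0.025, 8.5],
  [[1.3, -3.5, 0], 0.025, 8.5],
  [[1.3, -3.5, 0], 0.025, 8.5],
  [[1.3, -3.5, 0], 0.025, 8.5],
], squeeze=30)

```text
clock: 0.57
eef_pos: [275.7, 411.7, 242.0]
tcp_rot: [-3.141, -0.0, 2.925]
contact_force: [0.6, -0.9, 0.2]
opening: 0.995
```

Request:
servo_tool([
  [[1.3, -3.5, 0], 0.025, 8.5],
  [[1.3, -3.5, 0], 0.025, 8.5],
  [[1.3, -3.5, 0], 0.025, 8.5],
  [[1.3, -3.5, 0], 0.025, 8.5],
  [[1.3, -3.5, 0], 0.025, 8.5],
])

```text
clock: 0.98
eef_pos: [340.8, 236.7, 242.3]
tcp_rot: [3.141, 0.0, 3.049]
contact_force: [0.9, 0.4, -1.0]
opening: 0.996
```

Request:
servo_tool([
  [[1.3, -3.5, 0], 0.025, 8.5],
  [[1.3, -3.5, 0], 0.025, 8.5],
  [[1.3, -3.5, 0], 0.025, 8.5],
  [[1.3, -3.5, 0], 0.025, 8.5],
  [[1.3, -3.5, 0], 0.025, 8.5],
])

```text
clock: 1.4
eef_pos: [405.8, 61.6, 242.4]
tcp_rot: [3.142, 0.0, -3.109]
contact_force: [0.7, 0.1, -0.0]
opening: 0.993
```

Request:
servo_tool([
  [[1.4, -3.3, 0], 0.01, 8.5],
  [[1.4, -3.3, 0], 0.01, 8.5],
  [[1.4, -3.3, 0], 0.01, 8.5],
  [[1.3, -3.3, 0], 0.01, 8.5],
  [[1.3, -3.3, 0], 0.01, 8.5],
])

```text
clock: 1.82
eef_pos: [473.9, -103.5, 242.2]
tcp_rot: [3.142, 0.0, -3.06]
contact_force: [-0.2, 1.1, 0.4]
opening: 0.992
```

```bash
cat >> h.py <<'E'
from scipy.spatial.transform import Rotation as Ro
def wT(d):
    T=np.eye(4);T[:3,:3]=Ro.from_euler('xyz',d['s_rot']).as_matrix();T[:3,3]=d['s_pos'];return T@d['hand_eye']
E
cat >> meas.py <<'E'
def wseeds(tag):
    d=load(tag); W=pts(d,wT(d)); h=cv2.cvtColor(d['frame'],cv2.COLOR_RGB2HSV)
    for c,(a,b) in HS.items():
        m=((h[...,0]>=a)&(h[...,0]<=b)|((c=='red')&(h[...,0]>=176)))&(h[...,1]>150)&(h[...,2]>40)
        m&=(d['depth']>0)&(W[...,2]>-10)&(W[...,2]<200)
        n,l,st,ce=cv2.connectedComponentsWithStats(m.astype(np.uint8))
        for i in range(1,n):
            if st[i,4]<300: continue
            q=W[l==i]; z=q[:,2]; zt=np.percentile(z,97); t=q[z>zt-4]
            print(tag,c,st[i,:],'zt %.1f'%zt,'top',((t.max(0)+t.min(0))/2).round(1)[:2],np.ptp(t,0).round(0)[:2],'all',((q.max(0)+q.min(0))/2).round(1)[:2],np.ptp(q,0).round(0)[:2])
E
python3 - <<'E'
from meas import *
grab('wrist','w1'); print(r.sense()['eef_pos'],r.sense()['tcp_rot']); wseeds('w1')
E
```

```text
[ 476.58124149 -108.12243734  242.59401583] [-3.13803932e+00  2.38529317e-03 -3.05978709e+00]
w1 blue [ 467  291   92   82 4792] zt 12.1 top [598. 109.] [94. 97.] all [598. 109.] [94. 97.]
w1 blue [ 351  374   44   44 1478] zt 107.6 top [617. -48.] [34. 34.] all [616.9 -48.2] [34. 35.]
w1 orange [ 273  156  104   95 3260] zt 13.8 top [473.1 -98.9] [84. 98.] all [473.1 -99. ] [84. 98.]
w1 orange [ 571  184   69   62 3219] zt 92.3 top [457.2 126.5] [30. 25.] all [456.5 125.3] [49. 42.]
w1 red [  76   85   54   55 2307] zt 6.0 top [ 409.9 -305.1] [47. 48.] all [ 409.9 -305.1] [47. 48.]
w1 red [ 282  181   81   79 4888] zt 77.4 top [ 476.6 -101.8] [62. 63.] all [ 476.5 -103.2] [62. 66.]
w1 yellow [  34  189   88   80 5318] zt 78.5 top [ 499.2 -296.4] [64. 63.] all [ 499.2 -304. ] [64. 79.]
w1 yellow [  58  293   79   70 4206] zt 78.5 top [ 588.3 -289.1] [63. 63.] all [ 588.3 -289. ] [63. 64.]
```

View pics/w1.png

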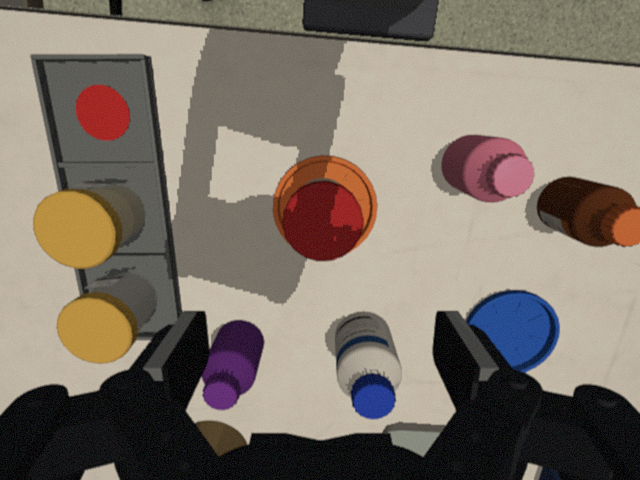

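Request:
servo_tool([
  [[0, 0, 0], 0, 8.5],
  [[0, 0, 0], 0, 8.5],
])

```text
clock: 2.03
eef_pos: [473.3, -101.9, 241.9]
tcp_rot: [3.141, -0.001, -3.062]
contact_force: [-1.1, 1.1, -0.4]
opening: 0.993
```

Run:
```python
from meas import *
print(load('w1')['s_pos']); 
grab('wrist','w2'); print(load('w2')['s_pos'],r.sense()['eef_pos']); wseeds('w2')
```

```text
[ 473.8973427  -103.46995008  242.23830266]
[ 473.27439013 -101.91179846  241.86387718] [ 473.07181051 -101.22443349  241.92291539]
w2 blue [ 466  291   92   82 4707] zt 12.1 top [597.1 109.5] [92. 96.] all [597.5 109.5] [93. 96.]
w2 blue [ 350  375   43   44 1468] zt 107.7 top [617.2 -48.3] [34. 34.] all [616.8 -48.3] [35. 34.]
w2 orange [ 272  157  103   94 3253] zt 13.5 top [473.9 -98.8] [85. 97.] all [473.9 -98.8] [85. 97.]
w2 orange [ 570  182   70   64 3281] zt 92.3 top [456.9 126.9] [30. 25.] all [456.5 125.4] [48. 42.]
w2 red [  74   86   53   56 2294] zt 5.9 top [ 410.1 -305.7] [47. 48.] all [ 410.1 -305.7] [47. 48.]
w2 red [ 280  182   81   79 4914] zt 77.4 top [ 476.6 -101.7] [62. 63.] all [ 476.6 -101.7] [62. 63.]
w2 yellow [  32  190   88   80 5321] zt 78.5 top [ 498.8 -296.5] [63. 63.] all [ 498.8 -304.3] [63. 80.]
w2 yellow [  56  294   80   70 4225] zt 78.4 top [ 588.6 -289. ] [63. 63.] all [ 588.5 -289. ] [63. 63.]
```

Request:
servo_tool([
  [[0.3, 0, -3.8], 0, 8.5],
  [[0, 0, -4], 0, 8.5],
  [[0, 0, -4], 0, 8.5],
  [[0, 0, -4], 0, 8.5],
  [[0, 0, -2.4], 0, 8.5],
])

```text
clock: 2.5
eef_pos: [474.4, -99.7, 57.3]
tcp_rot: [3.14, -0.003, -3.059]
contact_force: [-0.8, -0.3, -0.4]
opening: 0.998
```

Request:
servo_tool([
  [[0, 0, 0], 0, 7.5],
  [[0, 0, 0], 0, 6.8],
  [[0, 0, 0], 0, 6],
  [[0, 0, 0], 0, 6],
  [[0, 0, 0], 0, 6],
], squeeze=25)

```text
clock: 2.92
eef_pos: [478.0, -101.6, 62.1]
tcp_rot: [-3.141, 0.003, -3.06]
contact_force: [-0.3, -0.1, 0.2]
opening: 0.748
```

Request:
servo_tool([
  [[0, 0, 0], 0, 5.5],
  [[0, 0, 0], 0, 5.5],
  [[0, 0, 0], 0, 5.5],
])

```text
clock: 3.17
eef_pos: [477.2, -101.7, 61.0]
tcp_rot: [-3.141, 0.001, -3.061]
contact_force: [0.6, -0.1, 4.1]
opening: 0.751
```

Request:
servo_tool([
  [[0, 0, 1], 0, 5.5],
  [[0, 0, 2], 0, 5.5],
  [[0, 0, 2], 0, 5.5],
  [[0, 0, 2], 0, 5.5],
  [[0, 0, 1], 0, 5.5],
])

```text
clock: 3.58
eef_pos: [477.5, -101.8, 142.9]
tcp_rot: [-3.141, 0.002, -3.061]
contact_force: [0.5, -0.3, -0.5]
opening: 0.75
```

Run:
```python
from meas import *
print(r.sense()['eef_pos'])
grab('side','s1'); seeds('s1'); grab('wrist','w3'); wseeds('w3')
```

```text
[ 477.53931612 -101.83956757  142.90027257]
s1 blue 317 px [291. 213.] zmax 12.4 zmed 3.3 top bbox mid [584.1 126.9  11.8] ext [68. 59.] mean [573.1 134.3] all mid [584.1 126.9] [68. 59.]
s1 blue 222 px [358. 229.] zmax 108.4 zmed 105.5 top bbox mid [616.7 -49.3 107.1] ext [33. 31.] mean [616.2 -49.1] all mid [616.2 -49.2] [35. 32.]
s1 blue 91 px [514. 319.] zmax 13.2 zmed 8.9 top bbox mid [ 748.1 -371.9   12.1] ext [18. 37.] mean [ 748.5 -372.9] all mid [ 747.7 -372.3] [21. 39.]
s1 orange 432 px [245. 228.] zmax 92.7 zmed 71.8 top bbox mid [456.9 128.7  92.1] ext [29. 29.] mean [456.4 128.9] all mid [455. 126.] [48. 44.]
s1 orange 1359 px [324. 310.] zmax 13.0 zmed 2.9 top bbox mid [479.1 -99.9  62.9] ext [99. 97.] mean [ 469.6 -110.5] all mid [479.5 -99.4] [100.  99.]
s1 green 1102 px [207. 209.] zmax 12.5 zmed 3.1 top bbox mid [440.8 272.   12.4] ext [96. 99.] mean [439.8 265.9] all mid [441.1 272. ] [97. 99.]
s1 red 247 px [447. 183.] zmax 171.4 zmed 168.1 top bbox mid [ 798.  -113.2  173.3] ext [35. 32.] mean [ 796.8 -113.3] all mid [ 798. -113.] [35. 33.]
s1 red 560 px [319. 27
[... 669 characters left out ...]
8.4] ext [62. 63.] mean [ 498.  -298.3] all mid [ 514.5 -290.4] [96. 80.]
w3 blue [ 507  337  124   85 5020] zt 12.4 top [542.3  53.6] [163. 209.] all [542.3  53.6] [163. 209.]
w3 orange [ 255  162  140  111 9145] zt 12.4 top [469.2 -98.9] [77. 98.] all [469.2 -98.9] [77. 98.]
w3 red [   0   64   57   77 3615] zt 5.8 top [ 410.1 -300.6] [47. 40.] all [ 410.1 -300.6] [47. 40.]
w3 red [  228   253   186   172 24788] zt 160.2 top [ 478.  -101.7] [63. 64.] all [ 478.  -101.8] [63. 65.]
w3 yellow [   0  221   37   98 2525] zt 78.0 top [ 501.7 -273.6] [51. 18.] all [ 499.5 -273.6] [55. 18.]
w3 yellow [   0  353   65   94 3731] zt 78.2 top [ 545.6 -231.6] [149. 131.] all [ 545.6 -231.6] [149. 131.]
```

View pics/w3.png

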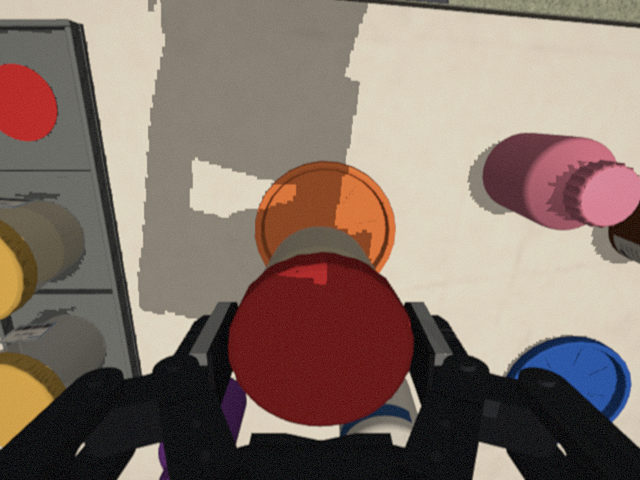

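Request:
servo_tool([
  [[-1.2, -2, 1], 0, 5.5],
  [[-1.4, -3, 1], 0, 5.5],
  [[-1.4, -3.6, 0], 0, 5.5],
  [[-1.4, -3.6, 0], 0, 5.5],
  [[-0.8, -3.4, 0], 0, 5.5],
])

```text
clock: 4.1
eef_pos: [412.6, -258.5, 159.4]
tcp_rot: [3.141, -0.002, -3.06]
contact_force: [0.1, -0.3, -0.2]
opening: 0.756
```

Request:
servo_tool([
  [[-0.6, -2.8, 0], 0, 5.5],
  [[0, -2, 0], 0, 5.5],
  [[0, 0, 0], 0, 5.5],
  [[0, 0, 0], 0, 5.5],
])

```text
clock: 4.43
eef_pos: [407.9, -306.0, 159.1]
tcp_rot: [3.14, -0.001, -3.063]
contact_force: [0.5, -0.3, -0.5]
opening: 0.749
```

Run:
```python
from meas import *
print(r.sense()['eef_pos'])
grab('wrist','w4'); wseeds('w4')
```

```text
[ 407.92373364 -305.9979883   159.14787213]
w4 orange [  503   271   127   110 10497] zt 12.1 top [ 459.4 -150.7] [135. 201.] all [ 459.4 -150.7] [135. 201.]
w4 red [ 290  195   62   40 1689] zt 5.7 top [ 402.1 -305.5] [31. 47.] all [ 402.1 -305.5] [31. 47.]
w4 red [  228   253   186   173 24799] zt 175.5 top [ 408.  -305.7] [64. 65.] all [ 407.9 -305.6] [64. 65.]
```

View pics/w4.png

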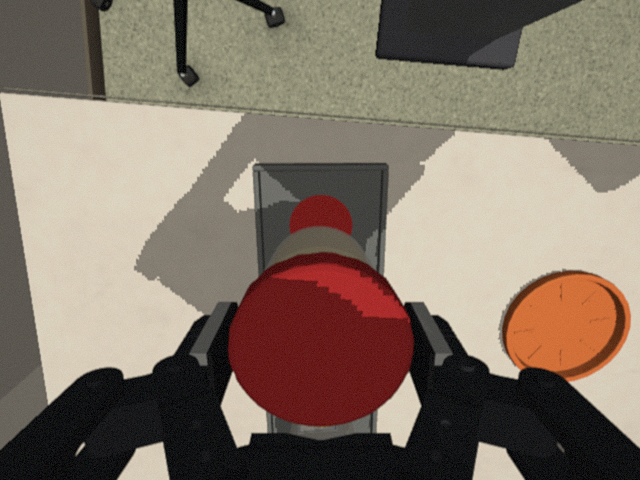

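Request:
servo_tool([
  [[0.2, 0, -2.5], 0, 5.5],
  [[0, 0, -3], 0, 5.5],
  [[0, 0, -2.5], 0, 5.5],
  [[0, 0, -1], 0, 5.5],
  [[0, 0, -0.3], 0, 5.5],
])

```text
clock: 4.9
eef_pos: [409.5, -303.6, 65.3]
tcp_rot: [3.139, -0.003, -3.059]
contact_force: [-0.4, -0.1, -0.0]
opening: 0.752
```

Request:
servo_tool([
  [[0, 0, -0.2], 0, 5.5],
  [[0, 0, 0], 0, 5.5],
  [[0, 0, -0.1], 0, 5.5],
  [[0, 0, 0], 0, 5.5],
])

```text
clock: 5.23
eef_pos: [411.3, -305.9, 65.3]
tcp_rot: [-3.14, 0.001, -3.06]
contact_force: [-0.1, 0.7, -0.5]
opening: 0.752
```

Request:
servo_tool([
  [[-0.1, 0, -0.2], 0, 5.5],
  [[0, 0, 0], 0, 5.5],
  [[0, 0, -0.1], 0, 5.5],
  [[0, 0, 0], 0, 5.5],
  [[0, 0, 0], 0, 5.5],
])

```text
clock: 5.65
eef_pos: [410.0, -305.8, 61.9]
tcp_rot: [-3.141, 0.001, -3.061]
contact_force: [-0.4, 1.0, 8.3]
opening: 0.744
```

Request:
servo_tool([
  [[0, 0, 0.05], 0, 6.6],
  [[0, 0, 0], 0, 7.2],
  [[0, 0, 0], 0, 8],
  [[0, 0, 0], 0, 8.5],
  [[0, 0, 0], 0, 8.5],
])

```text
clock: 6.07
eef_pos: [409.6, -305.5, 61.7]
tcp_rot: [3.141, -0.0, -3.06]
contact_force: [-0.4, 0.5, 0.9]
opening: 0.994
```

Request:
servo_tool([
  [[0, 0, 1], 0, 8.5],
  [[0, 0, 3], 0, 8.5],
  [[0, 0, 4], 0, 8.5],
  [[0, 0, 4], 0, 8.5],
  [[0, 0, 4], 0, 8.5],
])

```text
clock: 6.48
eef_pos: [409.2, -305.2, 224.1]
tcp_rot: [3.141, -0.0, -3.06]
contact_force: [0.9, -0.0, -0.3]
opening: 0.992
```

Run:
```python
from meas import *
print(r.sense()['eef_pos'])
grab('side','s2'); seeds('s2')
```

```text
[ 409.16151191 -305.18928191  224.10892995]
s2 blue 216 px [307. 205.] zmax 12.2 zmed 2.4 top bbox mid [620.1 117.8  11.5] ext [52. 77.] mean [623.  121.1] all mid [620.1 118.1] [52. 77.]
s2 blue 91 px [514. 319.] zmax 12.7 zmed 8.6 top bbox mid [ 747.6 -371.8   11.1] ext [15. 37.] mean [ 747.8 -371.8] all mid [ 748.9 -372.4] [19. 38.]
s2 orange 1043 px [321. 313.] zmax 12.5 zmed 2.6 top bbox mid [ 455.5 -102.4   12.1] ext [51. 93.] mean [ 446.7 -106.3] all mid [ 472.2 -102.3] [85. 93.]
s2 red 1134 px [373. 395.] zmax 79.4 zmed 76.3 top bbox mid [ 409.9 -307.    78.8] ext [63. 63.] mean [ 409.4 -307.4] all mid [ 417.4 -306.8] [78. 64.]
s2 yellow 118 px [482. 248.] zmax 49.4 zmed 46.1 top bbox mid [ 804.9 -215.9   48.5] ext [61. 78.] mean [ 813.5 -227. ] all mid [ 804.9 -216. ] [61. 78.]
s2 yellow 700 px [439. 329.] zmax 79.2 zmed 76.2 top bbox mid [ 588.3 -297.8   77.8] ext [64. 50.] mean [ 587.8 -298.3] all mid [ 595.2 -297.8] [78. 50.]
```

View pics/s2.png

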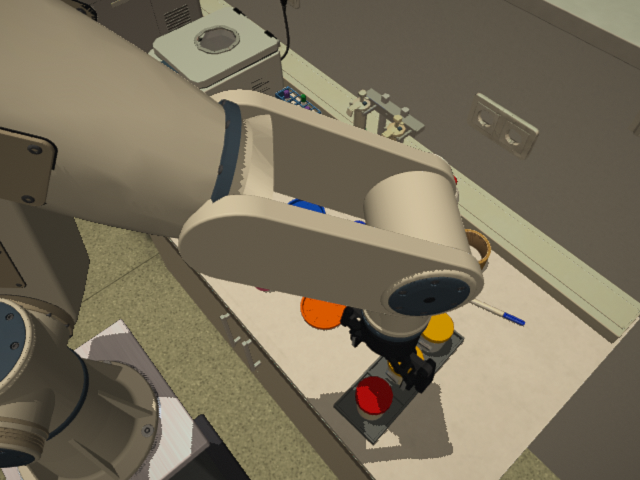

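The side view shows the red cup standing upright in the free bay, at pixel (373,395). It measures (410,-307) against the spot at (410,-305.5). Next is the blue bottle.

Request:
servo_tool([
  [[2, 2.5, 0], -0.01, 8.5],
  [[2, 2.6, 0], -0.01, 8.5],
  [[2.1, 2.6, 0], -0.01, 8.5],
  [[2.1, 2.6, 0], -0.01, 8.5],
  [[2.1, 2.6, 0], -0.01, 8.5],
])

```text
clock: 6.95
eef_pos: [513.3, -175.3, 222.6]
tcp_rot: [-3.141, 0.001, -3.111]
contact_force: [-0.2, -0.3, 0.6]
opening: 0.992
```

Request:
servo_tool([
  [[2.1, 2.6, 0], -0.01, 8.5],
  [[2.1, 2.6, 0], -0.01, 8.5],
  [[2.1, 2.6, 0], -0.01, 8.5],
  [[2.1, 2.6, 0], 0, 8.5],
  [[2.1, 2.3, 0], 0, 8.5],
])

```text
clock: 7.37
eef_pos: [618.4, -47.7, 222.5]
tcp_rot: [3.141, 0.0, -3.14]
contact_force: [0.6, -0.5, -0.3]
opening: 0.993
```

Request:
servo_tool([
  [[0, 0, 0], 0, 8.5],
  [[0, 0, 0], 0, 8.5],
])

```text
clock: 7.53
eef_pos: [618.1, -48.4, 222.0]
tcp_rot: [-3.142, -0.0, -3.138]
contact_force: [-0.7, -0.4, -0.2]
opening: 0.995
```

Run:
```python
from meas import *
print(r.sense()['eef_pos'])
grab('wrist','w5'); wseeds('w5')
```

```text
[618.12662113 -48.36088949 222.01089029]
w5 blue [ 442  131  114  110 9707] zt 12.2 top [600.8 108.9] [97. 98.] all [600.8 108.9] [97. 98.]
w5 blue [ 296  208   53   54 2130] zt 107.8 top [617.4 -47.2] [34. 34.] all [617.1 -47.1] [35. 35.]
w5 orange [  195     0   125   102 10672] zt 12.3 top [492.6 -98.7] [74. 98.] all [491.4 -98.7] [76. 98.]
w5 orange [ 557    0   71   27 1081] zt 80.0 top [473.3 130.3] [ 2. 11.] all [475.7 128.2] [15. 42.]
w5 yellow [   0  143   39   85 2413] zt 78.3 top [ 591.5 -270.3] [57. 28.] all [ 590.1 -270.3] [60. 28.]
```

View pics/w5.png

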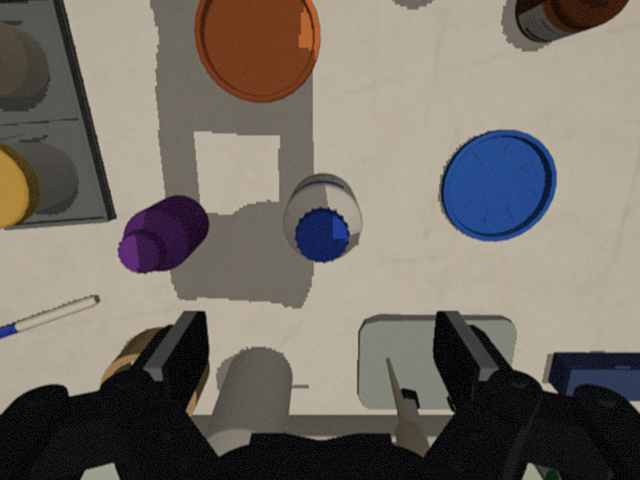

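The bottle cap is at wrist pixel (322,235), under the gripper at world (617,-47). The blue dish is at (600,109).

Request:
servo_tool([
  [[-0.1, 0.1, -3.6], 0, 8.5],
  [[0, 0, -4], 0, 8.5],
  [[0, 0, -4], 0, 8.5],
  [[0, 0, -3.4], 0, 8.5],
  [[0, 0, -2], 0, 8.5],
])

```text
clock: 8.0
eef_pos: [613.5, -49.8, 48.5]
tcp_rot: [3.141, -0.005, 3.141]
contact_force: [-0.3, 0.8, -0.1]
opening: 0.997
```

Request:
servo_tool([
  [[0, 0, 0], 0, 7.5],
  [[0, 0, 0], 0, 6.8],
  [[0, 0, 0], 0, 6],
  [[0, 0, 0], 0, 5.5],
  [[0, 0, 0], 0, 5],
], squeeze=35)

```text
clock: 8.42
eef_pos: [617.9, -49.0, 54.0]
tcp_rot: [-3.141, 0.003, -3.141]
contact_force: [-0.3, -0.1, 5.4]
opening: 0.678
```

Request:
servo_tool([
  [[0, 0, 0], 0, 5],
  [[0, 0, 0], 0, 5],
  [[0, 0, 0], 0, 5],
])

```text
clock: 8.67
eef_pos: [617.9, -49.0, 54.0]
tcp_rot: [-3.141, 0.003, -3.14]
contact_force: [-1.4, -1.3, 9.9]
opening: 0.673
```

The opening of 0.673 (57 mm) is a bit small for a 60 mm body, and there is some upward force. The pads may be on the start of the shoulder, so I'll regrip slightly lower.

Request:
servo_tool([
  [[0, 0, 0], 0, 7],
  [[0, 0, -0.3], 0, 7.5],
  [[0, 0, -0.3], 0, 7.5],
  [[0, 0, -0.2], 0, 7.5],
  [[0, 0, 0], 0, 7.5],
])

```text
clock: 9.08
eef_pos: [618.1, -48.4, 45.6]
tcp_rot: [3.141, 0.003, -3.14]
contact_force: [-3.9, 2.0, 19.1]
opening: 0.878
```

Request:
servo_tool([
  [[0, 0, 0], 0, 6],
  [[0, 0, 0], 0, 5],
  [[0, 0, 0], 0, 5],
  [[0, 0, 0], 0, 5],
  [[0, 0, 0], 0, 5],
])

```text
clock: 9.5
eef_pos: [617.9, -48.5, 45.8]
tcp_rot: [3.142, 0.003, -3.14]
contact_force: [-3.5, 1.5, 21.3]
opening: 0.681
```

The gripper body was touching the cap: TCP 45.6 + 62 ≈ 107. I'll open, rise a little and regrip.

Request:
servo_tool([
  [[0, 0, 0.2], 0, 7],
  [[0, 0, 0.2], 0, 7.5],
  [[0, 0, 0.1], 0, 7.5],
  [[0, 0, 0], 0, 7.5],
])

```text
clock: 9.83
eef_pos: [616.6, -48.5, 48.6]
tcp_rot: [3.142, -0.0, -3.14]
contact_force: [0.0, -0.0, -0.3]
opening: 0.88
```

Request:
servo_tool([
  [[0, 0, 0], 0, 6],
  [[0, 0, 0], 0, 5],
  [[0, 0, 0], 0, 5],
  [[0, 0, 0], 0, 5],
  [[0, 0, 0], 0, 5],
])

```text
clock: 10.25
eef_pos: [616.6, -48.6, 48.8]
tcp_rot: [-3.142, -0.0, -3.14]
contact_force: [-0.9, -0.3, 3.9]
opening: 0.676
```

Request:
servo_tool([
  [[0, 0, 0.5], 0, 5],
  [[0, 0, 1.5], 0, 5],
  [[0, 0, 1.5], 0, 5],
  [[0, 0, 1.5], 0, 5],
  [[0, 0, 1], 0, 5],
])

```text
clock: 10.67
eef_pos: [617.0, -48.6, 110.0]
tcp_rot: [-3.141, 0.001, -3.14]
contact_force: [0.7, 0.2, -1.0]
opening: 0.673
```

Run:
```python
from meas import *
print(r.sense()['eef_pos'])
grab('wrist','w6'); wseeds('w6');grab('side','s3')
```

```text
[616.9896598  -48.61024691 109.98231131]
w6 blue [  494   138   146   156 18765] zt 12.1 top [600.7 105.5] [97. 92.] all [600.7 106.5] [97. 94.]
w6 blue [248 265 119  43 765] zt 121.9 top [596.5 -53.1] [14. 40.] all [597.2 -53.5] [15. 41.]
w6 blue [ 246  363  144   82 7843] zt 168.4 top [608.7 -49.2] [15. 35.] all [608.8 -49. ] [16. 35.]
w6 orange [  129     0   190    97 14086] zt 12.3 top [506.1 -98.9] [47. 98.] all [505.2 -98.9] [49. 98.]
```

View pics/w6.png

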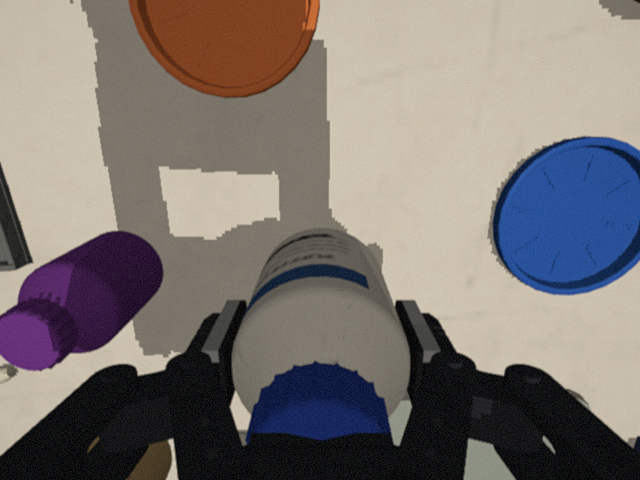

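View pics/s3.png

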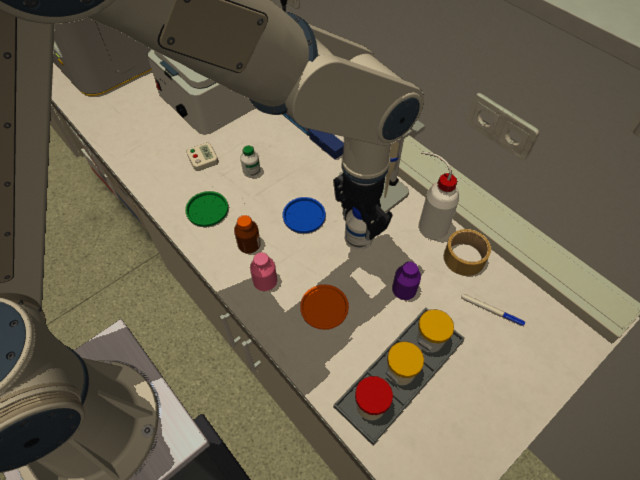

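Request:
servo_tool([
  [[-0.2, 2, 0], 0, 5],
  [[-0.4, 3.2, 0], 0, 5],
  [[-0.4, 3.5, 0], 0, 5],
  [[-0.4, 3.5, 0], 0, 5],
  [[-0.3, 2.5, 0], 0, 5],
])

```text
clock: 11.18
eef_pos: [598.6, 100.7, 107.7]
tcp_rot: [3.141, -0.001, -3.14]
contact_force: [0.7, 0.8, -0.0]
opening: 0.677
```

Request:
servo_tool([
  [[0, 1, 0], 0, 5],
  [[0, 0, -1], 0, 5],
  [[0, 0, -1.5], 0, 5],
  [[0, 0, -1.5], 0, 5],
  [[0, 0, -0.6], 0, 5],
])

```text
clock: 11.6
eef_pos: [598.2, 107.1, 59.9]
tcp_rot: [-3.141, -0.003, -3.141]
contact_force: [-2.1, -0.6, -1.8]
opening: 0.683
```

Request:
servo_tool([
  [[0, 0, 0], 0, 5],
  [[0, 0, 0], 0, 5],
])

```text
clock: 11.77
eef_pos: [599.4, 107.5, 62.2]
tcp_rot: [-3.141, -0.001, -3.141]
contact_force: [0.3, -0.0, -0.7]
opening: 0.679
```

Run:
```python
from meas import *
print(r.sense()['eef_pos'])
d=grab('wrist','w7'); wseeds('w7');grab('side','s4');seeds('s4')
```

```text
[599.43167742 107.53133102  62.15981623]
w7 blue [  227   180   195   125 11625] zt 12.4 top [582.1 109.7] [62. 98.] all [585.4 109.7] [68. 98.]
w7 blue [247 265 121  44 776] zt 74.1 top [579.1 103.1] [14. 40.] all [580.4 102.4] [16. 42.]
w7 blue [ 247  363  143   81 7836] zt 120.6 top [591.2 107.1] [15. 35.] all [591.5 107. ] [16. 35.]
s4 blue 580 px [303. 220.] zmax 13.4 zmed 3.7 top bbox mid [598.9 107.   36.4] ext [96. 98.] mean [585.2  94.6] all mid [598.9 107.1] [96. 98.]
s4 blue 91 px [514. 319.] zmax 13.4 zmed 8.6 top bbox mid [ 748.4 -371.9   12.2] ext [17. 37.] mean [ 748.7 -372.8] all mid [ 747.4 -372.4] [19. 39.]
s4 orange 413 px [245. 228.] zmax 92.8 zmed 72.2 top bbox mid [457.1 129.2  92.8] ext [28. 30.] mean [456.3 129.2] all mid [456.  124.8] [48. 41.]
s4 orange 1707 px [324. 306.] zmax 12.3 zmed 2.8 top bbox mid [479.4 -99.3  11.9] ext [99. 98.] mean [ 478.3 -100.6] all mid [479.4 -98.7] [ 99. 100.]
s4 green 1073 px [207. 208.] zmax 12.5 zmed 2.9 top bbox mid [440.  272.1  11.8] ext [95. 99.] mean [439.7 265.2] all mid [440.  272.1] [95. 99.]
s4 red 61 px [29. 33.] 
[... 341 characters left out ...]
.8 -307.5   78.2] ext [63. 62.] mean [ 410.5 -306.7] all mid [ 417.2 -306.6] [78. 64.]
s4 yellow 143 px [118.  84.] zmax 22.1 zmed 17.9 top bbox mid [503.2 809.6  21.2] ext [194.  40.] mean [495.5 799.4] all mid [505.2 813.8] [198.  48.]
s4 yellow 680 px [464. 259.] zmax 49.2 zmed 36.4 top bbox mid [ 788.3 -210.8   48.8] ext [89. 89.] mean [ 783.7 -212.9] all mid [ 789.3 -210.5] [93. 90.]
s4 yellow 943 px [436. 326.] zmax 79.3 zmed 76.3 top bbox mid [ 587.6 -290.4   78.7] ext [63. 63.] mean [ 587.2 -291.2] all mid [ 594.6 -282.8] [77. 80.]
s4 yellow 1059 px [405. 359.] zmax 79.3 zmed 76.4 top bbox mid [ 498.2 -297.5   78.6] ext [63. 63.] mean [ 498.1 -298.2] all mid [ 513.8 -289.9] [96. 80.]
```

View pics/w7.png

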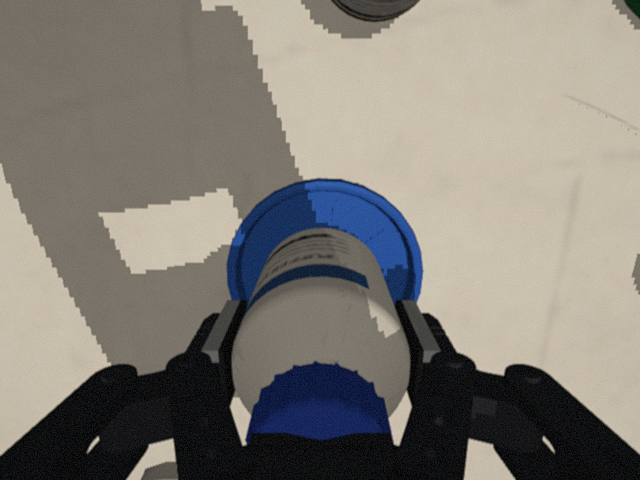

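Request:
servo_tool([
  [[0, 0.15, -0.4], 0, 5],
  [[0, 0, -0.3], 0, 5],
  [[0, 0, -0.1], 0, 5],
  [[0, 0, 0], 0, 5],
  [[0, 0, 0], 0, 5],
])

```text
clock: 12.28
eef_pos: [599.6, 110.0, 54.8]
tcp_rot: [-3.142, -0.0, -3.14]
contact_force: [0.0, -0.5, -1.9]
opening: 0.675
```

Request:
servo_tool([
  [[0, 0, -0.1], 0, 5],
  [[0, 0, 0], 0, 5],
  [[0, 0, -0.1], 0, 5],
  [[0, 0, 0], 0, 5],
  [[0, 0, 0], 0, 5],
])

```text
clock: 12.7
eef_pos: [599.7, 109.9, 52.8]
tcp_rot: [-3.142, -0.0, -3.14]
contact_force: [0.1, -0.6, -1.4]
opening: 0.678
```

Request:
servo_tool([
  [[0, 0, -0.1], 0, 5],
  [[0, 0, 0], 0, 5],
  [[0, 0, -0.05], 0, 5],
  [[0, 0, 0], 0, 5],
])

```text
clock: 13.03
eef_pos: [599.9, 110.0, 51.8]
tcp_rot: [3.142, 0.0, -3.14]
contact_force: [-1.3, -0.7, 5.4]
opening: 0.679
```

Request:
servo_tool([
  [[0, 0, 0.05], 0, 6.2],
  [[0, 0, 0], 0, 7],
  [[0, 0, 0], 0, 8],
  [[0, 0, 0], 0, 8.5],
  [[0, 0, 0], 0, 8.5],
])

```text
clock: 13.45
eef_pos: [599.6, 109.9, 51.7]
tcp_rot: [3.142, -0.0, -3.14]
contact_force: [-0.3, 0.0, 0.1]
opening: 0.997
```

Request:
servo_tool([
  [[0, 0, 1], 0, 8.5],
  [[0, 0, 3], 0, 8.5],
  [[0, 0, 4], 0, 8.5],
  [[0, 0, 4], 0, 8.5],
  [[0, 0, 4], 0, 8.5],
])

```text
clock: 13.87
eef_pos: [599.2, 109.9, 214.1]
tcp_rot: [-3.142, -0.0, -3.14]
contact_force: [0.8, -1.1, 0.6]
opening: 0.996
```

Run:
```python
from meas import *
print(r.sense()['eef_pos'])
d=grab('wrist','w8'); wseeds('w8')
```

```text
[599.23695984 109.85532223 214.11467283]
w8 blue [ 265  153  111   95 3981] zt 12.6 top [593.3 109.6] [83. 97.] all [593.3 109.6] [83. 97.]
w8 blue [ 293  217   55   56 2308] zt 110.8 top [601.9 109.7] [34. 35.] all [601.9 109.7] [34. 35.]
w8 orange [    0     0   123   126 12944] zt 12.2 top [483.9 -96.9] [91. 97.] all [483.1 -96.9] [92. 97.]
w8 orange [ 314    0   78   55 3060] zt 92.6 top [466.2 130.7] [15. 31.] all [467.4 130.5] [31. 49.]
```

View pics/w8.png

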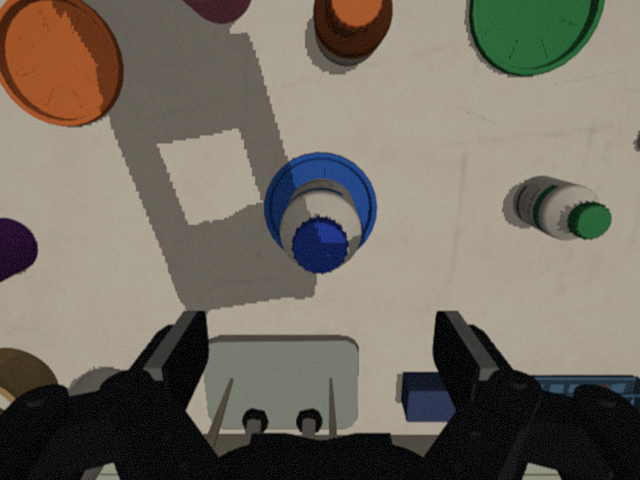

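The blue bottle stands centred in its dish, at (602,110) against the dish at about (600,109.6). Next is the orange bottle.

Request:
servo_tool([
  [[-2.5, 0.4, 0], 0, 8.5],
  [[-3.5, 0.4, 0], 0, 8.5],
  [[-3.5, 0.4, 0], 0, 8.5],
  [[-3, 0.4, 0], 0, 8.5],
  [[-1.7, 0.3, 0], 0, 8.5],
])

```text
clock: 14.33
eef_pos: [454.2, 128.7, 211.9]
tcp_rot: [-3.141, -0.001, -3.14]
contact_force: [0.4, -0.7, -0.3]
opening: 0.995
```

Request:
servo_tool([
  [[0, 0, 0], 0, 8.5],
  [[0, 0, 0], 0, 8.5],
])

```text
clock: 14.5
eef_pos: [457.5, 129.1, 212.5]
tcp_rot: [3.141, 0.001, -3.14]
contact_force: [-0.2, -0.7, -0.2]
opening: 0.993
```

Run:
```python
from meas import *
print(r.sense()['eef_pos'])
d=grab('wrist','w9'); wseeds('w9')
```

```text
[457.47247859 129.12878035 212.54857936]
w9 blue [ 251  303   99   79 3098] zt 12.5 top [593.4 109.5] [85. 96.] all [593.4 109.5] [85. 96.]
w9 blue [ 271  397   47   42 1517] zt 110.5 top [597.7 109.5] [26. 34.] all [597.3 109.6] [27. 35.]
w9 orange [   7  177  117  107 9576] zt 12.3 top [479.7 -98.2] [ 98. 100.] all [479.7 -98.2] [ 98. 100.]
w9 orange [ 290  179   66   76 3332] zt 92.5 top [456.6 130.4] [29. 31.] all [455.2 130.9] [47. 49.]
```

View pics/w9.png

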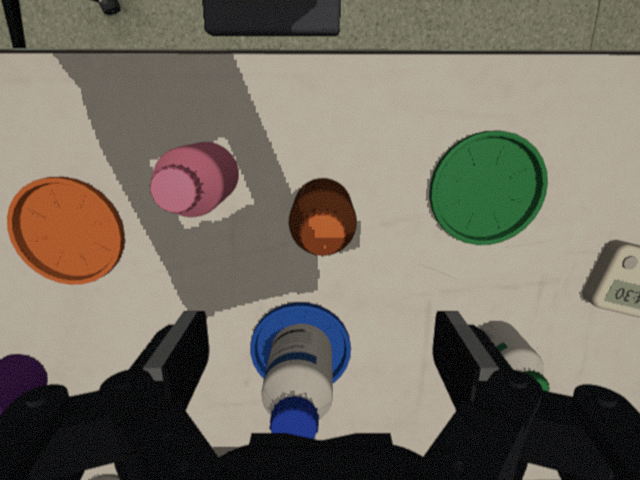

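The brown bottle with the orange cap is at wrist pixel (322,225), world (457,130). Pink, at (195,180), is about 100 mm away.

Request:
servo_tool([
  [[0, 0.1, -3.6], 0, 8.5],
  [[0, 0, -4], 0, 8.5],
  [[0, 0, -4], 0, 8.5],
  [[0, 0, -3.6], 0, 8.5],
  [[0, 0, -2], 0, 8.5],
])

```text
clock: 14.97
eef_pos: [457.3, 129.4, 36.3]
tcp_rot: [-3.141, -0.003, -3.141]
contact_force: [0.0, -1.6, 0.5]
opening: 0.995
```

Request:
servo_tool([
  [[0, 0, 0], 0, 7.5],
  [[0, 0, 0], 0, 6.5],
  [[0, 0, 0], 0, 5.5],
  [[0, 0, 0], 0, 4.5],
  [[0, 0, 0], 0, 4.2],
], squeeze=40)

```text
clock: 15.38
eef_pos: [459.2, 130.3, 41.4]
tcp_rot: [3.141, 0.003, -3.14]
contact_force: [0.7, -0.4, 1.5]
opening: 0.589
```

Request:
servo_tool([
  [[0, 0, 0], 0, 4.2],
  [[0, 0, 0], 0, 4.2],
  [[0, 0, 0], 0, 4.2],
  [[0, 0, 0], 0, 4.2],
])

```text
clock: 15.72
eef_pos: [459.2, 130.3, 41.4]
tcp_rot: [3.141, 0.003, -3.14]
contact_force: [0.2, -0.8, 8.8]
opening: 0.587
```

Request:
servo_tool([
  [[0, 0, 0.5], 0, 4.2],
  [[0, 0, 2], 0, 4.2],
  [[0, 0, 3], 0, 4.2],
  [[0, 0, 3.5], 0, 4.2],
  [[0, 0, 3], 0, 4.2],
])

```text
clock: 16.13
eef_pos: [457.3, 129.9, 162.0]
tcp_rot: [3.142, 0.0, -3.14]
contact_force: [0.1, 0.2, -1.4]
opening: 0.585
```

Request:
servo_tool([
  [[0, 0, 1.5], 0, 4.2],
  [[0, 0, 0.5], 0, 4.2],
  [[0, 0, 0], 0, 4.2],
])

```text
clock: 16.38
eef_pos: [458.3, 130.1, 181.3]
tcp_rot: [3.141, 0.003, -3.14]
contact_force: [-0.7, 0.6, -1.2]
opening: 0.583
```

Run:
```python
from meas import *
print(r.sense()['eef_pos'],r.sense()['opening'])
d=grab('wrist','w10'); wseeds('w10');grab('side','s5')
```

```text
[458.2893748  130.10790195 181.30566353] 0.583438485618495
w10 orange [    0   182   105   116 10031] zt 12.3 top [479.7 -92.6] [98. 89.] all [479.7 -94.1] [98. 92.]
w10 orange [ 253  231  141   94 4301] zt 199.5 top [438.7 131.1] [17. 47.] all [439.  130.9] [18. 48.]
w10 green [513 170  50  77 330] zt 10.9 top [452.6 304.2] [62. 31.] all [452.6 304.2] [62. 31.]
```

View pics/s5.png

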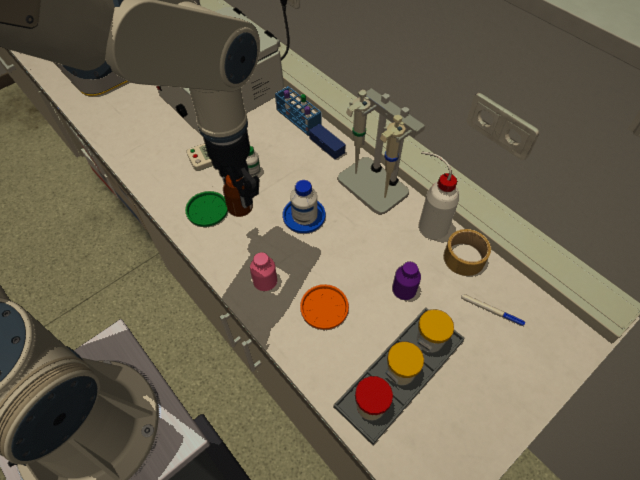

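View pics/w10.png

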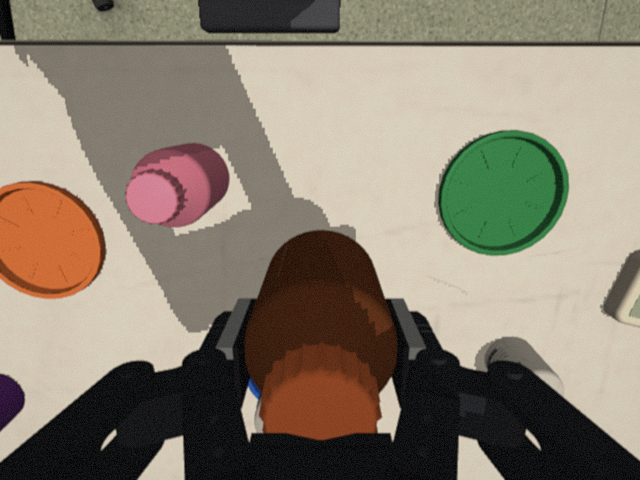

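Upright and firmly held. I'll carry it to the orange dish at (479.6,-98.8), a shift of (+21,-229).

Request:
servo_tool([
  [[0.3, -2, 0], 0, 4.2],
  [[0.3, -3, 0], 0, 4.2],
  [[0.3, -3.5, 0], 0, 4.2],
  [[0.3, -3.5, 0], 0, 4.2],
  [[0.3, -3.5, 0], 0, 4.2],
])

```text
clock: 16.9
eef_pos: [471.4, -26.4, 178.0]
tcp_rot: [3.141, -0.003, -3.14]
contact_force: [0.7, 0.2, -1.3]
opening: 0.586
```

Request:
servo_tool([
  [[0.3, -3.4, 0], 0, 4.2],
  [[0.3, -3, 0], 0, 4.2],
  [[0, -1, 0], 0, 4.2],
  [[0, 0, -1], 0, 4.2],
  [[0, 0, -2.5], 0, 4.2],
])

```text
clock: 17.32
eef_pos: [479.8, -99.5, 145.1]
tcp_rot: [-3.141, 0.003, 3.141]
contact_force: [0.8, -0.1, -0.7]
opening: 0.588
```

Request:
servo_tool([
  [[0, 0, -3], 0, 4.2],
  [[0, 0, -3], 0, 4.2],
  [[0, 0, -2], 0, 4.2],
  [[0, 0, -1], 0, 4.2],
  [[0, 0, 0], 0, 4.2],
])

```text
clock: 17.73
eef_pos: [476.2, -97.7, 51.8]
tcp_rot: [3.14, -0.006, -3.14]
contact_force: [-0.3, -0.3, -2.0]
opening: 0.591
```

Run:
```python
from meas import *
print(r.sense()['eef_pos'],r.sense()['opening'])
d=grab('wrist','w11'); wseeds('w11');
```

```text
[476.17166222 -97.6903234   51.80263712] 0.5908258138034457
w11 blue [609 415  31  41 738] zt 12.1 top [519.9  21.7] [111. 114.] all [526.4  26.9] [124. 125.]
w11 orange [  215   189   205   252 35382] zt 102.4 top [469.6 -97.6] [23. 32.] all [461.2 -98.9] [61. 98.]
```

View pics/w11.png

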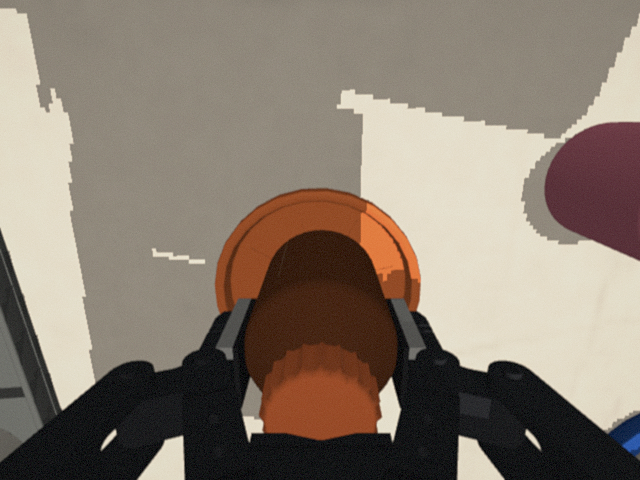

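Request:
servo_tool([
  [[0, 0, 0], 0, 4.2],
  [[0, 0, -0.3], 0, 4.2],
  [[0, 0, -0.2], 0, 4.2],
  [[0, 0, 0], 0, 4.2],
  [[0, 0, 0], 0, 4.2],
])

```text
clock: 18.2
eef_pos: [478.9, -99.1, 50.3]
tcp_rot: [-3.141, 0.001, -3.141]
contact_force: [-0.9, -0.3, -2.3]
opening: 0.585
```

Request:
servo_tool([
  [[0.1, 0, -0.3], 0, 4.2],
  [[0, 0, -0.1], 0, 4.2],
  [[0, 0, -0.05], 0, 4.2],
  [[0, 0, 0], 0, 4.2],
  [[0, 0, 0], 0, 4.2],
])

```text
clock: 18.62
eef_pos: [479.6, -99.1, 45.2]
tcp_rot: [3.142, -0.0, -3.14]
contact_force: [-0.1, -0.7, -1.7]
opening: 0.584
```

Request:
servo_tool([
  [[0, 0, -0.1], 0, 4.2],
  [[0, 0, 0], 0, 4.2],
  [[0, 0, 0], 0, 4.2],
])

```text
clock: 18.87
eef_pos: [479.8, -99.1, 44.5]
tcp_rot: [-3.142, 0.0, -3.14]
contact_force: [-0.8, 0.1, 2.4]
opening: 0.589
```

Contact. Releasing.

Request:
servo_tool([
  [[0, 0, 0], 0, 5.6],
  [[0, 0, 0], 0, 6.5],
  [[0, 0, 0], 0, 7.5],
  [[0, 0, 0], 0, 8.5],
  [[0, 0, 0], 0, 8.5],
])

```text
clock: 19.28
eef_pos: [479.7, -99.1, 44.3]
tcp_rot: [-3.142, 0.0, -3.14]
contact_force: [-0.3, 0.6, 0.3]
opening: 0.997
```

Request:
servo_tool([
  [[0, 0, 1], 0, 8.5],
  [[0, 0, 3], 0, 8.5],
  [[0, 0, 4], 0, 8.5],
  [[0, 0, 4], 0, 8.5],
  [[0, 0, 4], 0, 8.5],
])

```text
clock: 19.7
eef_pos: [479.0, -98.9, 206.6]
tcp_rot: [3.142, -0.0, -3.14]
contact_force: [1.0, -0.2, -0.2]
opening: 0.998
```

Run:
```python
from meas import *
print(r.sense()['eef_pos'],r.sense()['opening'])
d=grab('wrist','w12'); wseeds('w12');
```

```text
[479.0308517  -98.94177053 206.64891368] 0.9983348030671351
w12 blue [ 485  286  107   87 2949] zt 12.4 top [578.7 108.9] [56. 99.] all [598.6 108.8] [96. 99.]
w12 blue [533 335  59  34 327] zt 63.3 top [586.6 100.4] [28. 42.] all [587.3 100.4] [29. 42.]
w12 blue [587 379  49  29 370] zt 110.2 top [590.9 115.7] [15. 18.] all [590.9 111. ] [15. 27.]
w12 orange [ 263  153  115  112 9478] zt 95.2 top [477.8 -99.1] [32. 32.] all [479.7 -98.9] [97. 98.]
w12 red [   0   79   62  101 4805] zt 78.5 top [ 411.7 -293.2] [62. 40.] all [ 411.2 -293. ] [63. 40.]
w12 yellow [   0  212   97   87 6512] zt 78.4 top [ 499.1 -296.4] [63. 63.] all [ 499. -304.] [63. 80.]
w12 yellow [  36  324   89   73 4530] zt 78.3 top [ 586.6 -289.1] [58. 63.] all [ 586.4 -289.1] [59. 63.]
```

View pics/w12.png

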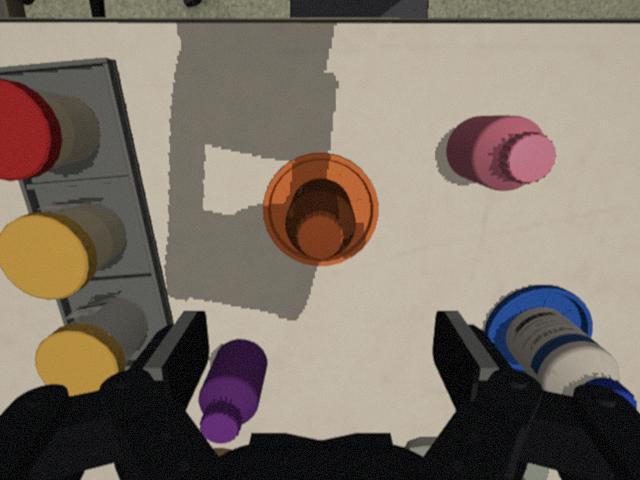

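The orange bottle is centred, at (478,-99) against the dish at (480,-99). Next is the green bottle at about (591.5,301.5).

Request:
servo_tool([
  [[0.8, 3, 0], 0, 8.5],
  [[1, 3.6, 0], 0, 8.5],
  [[1, 3.6, 0], 0, 8.5],
  [[1, 3.6, 0], 0, 8.5],
  [[1, 3.6, 0], 0, 8.5],
])

```text
clock: 20.17
eef_pos: [527.8, 76.6, 205.2]
tcp_rot: [3.142, 0.001, -3.141]
contact_force: [0.3, -0.3, 0.6]
opening: 0.997
```

Request:
servo_tool([
  [[1, 3.6, 0], 0, 8.5],
  [[1, 3.6, 0], 0, 8.5],
  [[1, 3.6, 0], 0, 8.5],
  [[1, 3.6, 0], 0, 8.5],
  [[1.1, 3.6, 0], 0, 8.5],
])

```text
clock: 20.58
eef_pos: [578.5, 256.8, 205.0]
tcp_rot: [3.142, 0.0, -3.14]
contact_force: [-0.1, -0.4, 0.7]
opening: 0.996
```

Request:
servo_tool([
  [[1.1, 3, 0], 0, 8.5],
  [[0.3, 1.6, 0], 0, 8.5],
  [[0, 0, 0], 0, 8.5],
  [[0, 0, 0], 0, 8.5],
])

```text
clock: 20.92
eef_pos: [592.1, 300.9, 204.2]
tcp_rot: [-3.141, -0.001, -3.139]
contact_force: [-0.1, -0.6, -0.2]
opening: 0.995
```

Run:
```python
from meas import *
print(r.sense()['eef_pos'],r.sense()['opening'])
d=grab('wrist','w13'); wseeds('w13');
```

```text
[592.0910145  300.94337252 204.22974534] 0.9945333853921547
w13 blue [  41  162  118  111 4276] zt 12.7 top [599.9 112.4] [97. 95.] all [599.9 112.4] [97. 95.]
w13 blue [   0  230   56   58 2585] zt 110.8 top [601.3 114.4] [35. 30.] all [601.3 114.4] [35. 30.]
```

View pics/w13.png

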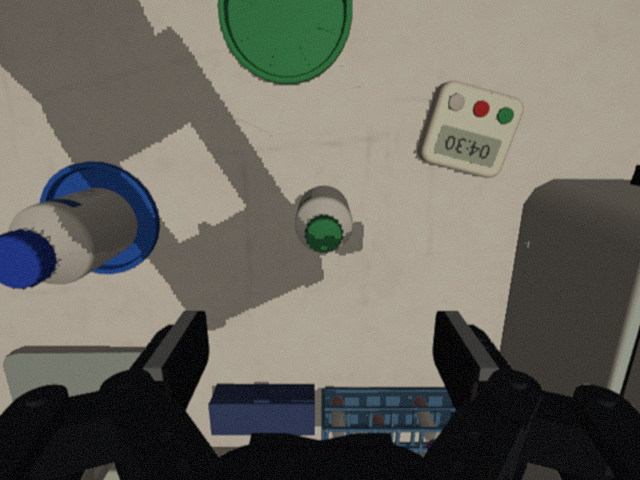

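Run:
```python
from meas import *
d=load('w13');W=pts(d,wT(d)); q=W[180:260,285:365].reshape(-1,3)
q=q[(q[:,2]>76)&(q[:,2]<90)]; print(len(q),((q.max(0)+q.min(0))/2).round(1),np.ptp(q,axis=0).round(0),q.mean(0).round(1))
```

```text
1027 [593.5 303.5  78.9] [27. 26.  5.] [593.  303.1  79.1]
```

Request:
servo_tool([
  [[0.1, 0.2, -3.6], 0, 8.5],
  [[0, 0, -4], 0, 8.5],
  [[0, 0, -4], 0, 8.5],
  [[0, 0, -3.6], 0, 8.5],
  [[0, 0, -1.9], 0, 8.5],
])

```text
clock: 21.38
eef_pos: [591.1, 299.7, 29.4]
tcp_rot: [-3.139, -0.005, 3.141]
contact_force: [-0.4, -0.4, -0.8]
opening: 0.995
```

Request:
servo_tool([
  [[0, 0, 0], 0, 7.5],
  [[0, 0, 0], 0, 6.2],
  [[0, 0, 0], 0, 5],
  [[0, 0, 0], 0, 4],
  [[0, 0, 0], 0, 3.5],
], squeeze=40)

```text
clock: 21.8
eef_pos: [595.3, 303.4, 36.0]
tcp_rot: [3.14, 0.004, -3.141]
contact_force: [-0.6, -2.0, 6.3]
opening: 0.494
```

Request:
servo_tool([
  [[0, 0, 0], 0, 3.5],
  [[0, 0, 0], 0, 3.5],
  [[0, 0, 0], 0, 3.5],
  [[0, 0, 0], 0, 3.5],
])

```text
clock: 22.13
eef_pos: [595.3, 303.4, 36.0]
tcp_rot: [3.14, 0.004, -3.14]
contact_force: [-1.1, -1.9, 8.0]
opening: 0.498
```

Request:
servo_tool([
  [[0, 0, 0.5], 0, 3.5],
  [[0, 0, 1.5], 0, 3.5],
  [[0, 0, 2], 0, 3.5],
  [[0, 0, 2], 0, 3.5],
  [[0, 0, 1], 0, 3.5],
])

```text
clock: 22.55
eef_pos: [594.8, 303.6, 107.1]
tcp_rot: [3.14, 0.003, -3.14]
contact_force: [0.6, -0.0, -1.0]
opening: 0.491
```

Request:
servo_tool([
  [[-1.5, -0.3, 0], 0, 3.5],
  [[-2.5, -0.5, 0], 0, 3.5],
  [[-3, -0.6, 0], 0, 3.5],
  [[-3, -0.6, 0], 0, 3.5],
  [[-2.5, -0.5, 0], 0, 3.5],
])

```text
clock: 22.97
eef_pos: [466.5, 277.2, 103.7]
tcp_rot: [-3.141, -0.001, -3.14]
contact_force: [0.2, 0.3, -2.3]
opening: 0.495
```

Request:
servo_tool([
  [[-1.8, -0.4, 0], 0, 3.5],
  [[-1, -0.2, 0], 0, 3.5],
  [[0, 0, 0], 0, 3.5],
  [[0, 0, 0], 0, 3.5],
])

```text
clock: 23.3
eef_pos: [441.6, 272.5, 104.0]
tcp_rot: [3.141, 0.002, -3.14]
contact_force: [0.8, -0.5, -1.4]
opening: 0.496
```

Run:
```python
from meas import *
HS['green']=(45,85)
print(r.sense()['eef_pos'],r.sense()['opening'])
d=grab('wrist','w14'); wseeds('w14')
h=cv2.cvtColor(d['frame'],cv2.COLOR_RGB2HSV); print(h[240,250],h[260,320])
```

```text
[441.55020661 272.46676151 104.01937183] 0.496402211125664
w14 blue [  29  392   66   53 1068] zt 13.2 top [509.4 139.7] [160. 153.] all [509.4 139.7] [160. 153.]
w14 green [ 242  184   98  113 2269] zt 12.3 top [437.4 235.4] [70. 20.] all [437.4 254.9] [70. 59.]
w14 green [354 244  46  53 703] zt 12.2 top [457.6 313.7] [31. 14.] all [457.  307.3] [32. 27.]
w14 green [296 344  50  39 507] zt 147.9 top [429.7 272.5] [ 6. 13.] all [429.5 272.7] [ 6. 14.]
w14 green [273 358  69  78 992] zt 148.2 top [440.3 269. ] [22. 19.] all [440.3 269. ] [22. 19.]
[ 59 198  36] [ 21  35 103]
```

View pics/w14.png

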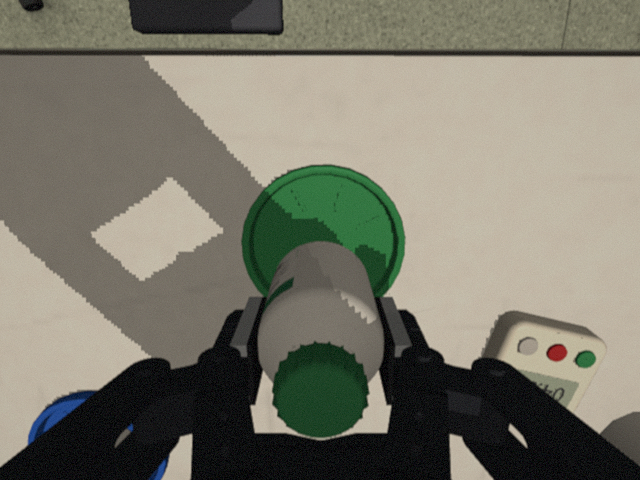

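Run:
```python
from meas import *
for t in ['w9','w14','w13']:
    d=load(t);W=pts(d,wT(d));h=cv2.cvtColor(d['frame'],cv2.COLOR_RGB2HSV)
    m=(h[...,0]>45)&(h[...,0]<85)&(h[...,1]>120)&(h[...,2]>15)&(W[...,2]>0)&(W[...,2]<20)&(d['depth']>0)&(np.hypot(W[...,0]-440,W[...,1]-271)<70)
    q=W[m];print(t,m.sum(),q.min(0).round(1),q.max(0).round(1),((q.max(0)+q.min(0))/2).round(1))
    rim=q[q[:,2]>10]; 
d=load('w14');W=pts(d,wT(d)); q=W[340:440,270:372].reshape(-1,3);q=q[(q[:,2]>144)];print('cap',((q.max(0)+q.min(0))/2).round(1),np.ptp(q,axis=0))
```

```text
w9 10150 [3.930e+02 2.243e+02 1.000e-01] [489.3 322.9  14.5] [441.1 273.6   7.3]
w14 12944 [391.9 225.4   0.5] [473.3 323.1  13.8] [432.6 274.2   7.2]
w13 8874 [431.5 225.6   0. ] [490.7 322.6  14.5] [461.1 274.1   7.3]
cap [408.7 272.6 189.6] [87.38755255 27.1108104  91.18702785]
```

Request:
servo_tool([
  [[0, 0.12, -1], 0, 3.5],
  [[0, 0, -2], 0, 3.5],
  [[0, 0, -2], 0, 3.5],
  [[0, 0, -0.7], 0, 3.5],
  [[0, 0, 0], 0, 3.5],
])

```text
clock: 23.77
eef_pos: [440.1, 272.5, 44.1]
tcp_rot: [-3.14, -0.003, -3.141]
contact_force: [-0.9, -0.4, -1.7]
opening: 0.493
```

Request:
servo_tool([
  [[0, 0, 0], 0, 3.5],
  [[0, 0, -0.1], 0, 3.5],
  [[0, 0, -0.1], 0, 3.5],
  [[0, 0, 0], 0, 3.5],
  [[0, 0, 0], 0, 3.5],
])

```text
clock: 24.18
eef_pos: [441.0, 273.3, 44.8]
tcp_rot: [3.141, 0.001, -3.14]
contact_force: [0.7, 0.1, -1.9]
opening: 0.489
```

Request:
servo_tool([
  [[0, 0, -0.2], 0, 3.5],
  [[0, 0, -0.2], 0, 3.5],
  [[0, 0, -0.05], 0, 3.5],
  [[0, 0, 0], 0, 3.5],
  [[0, 0, 0], 0, 3.5],
])

```text
clock: 24.6
eef_pos: [440.6, 273.1, 39.7]
tcp_rot: [-3.141, -0.0, -3.14]
contact_force: [0.1, -0.0, -1.9]
opening: 0.492
```

Request:
servo_tool([
  [[0, 0, -0.1], 0, 3.5],
  [[0, 0, 0], 0, 3.5],
  [[0, 0, 0], 0, 3.5],
])

```text
clock: 24.85
eef_pos: [440.8, 273.2, 39.0]
tcp_rot: [3.141, 0.0, -3.14]
contact_force: [-0.3, -0.3, 2.5]
opening: 0.492
```

Request:
servo_tool([
  [[0, 0, 0], 0, 4.8],
  [[0, 0, 0], 0, 5.8],
  [[0, 0, 0], 0, 7],
  [[0, 0, 0], 0, 8.2],
  [[0, 0, 0], 0, 8.5],
])

```text
clock: 25.27
eef_pos: [440.7, 273.2, 38.8]
tcp_rot: [3.142, 0.0, -3.14]
contact_force: [0.6, -0.5, -0.2]
opening: 0.996
```

Request:
servo_tool([
  [[0, 0, 1], 0, 8.5],
  [[0, 0, 3], 0, 8.5],
  [[0, 0, 4], 0, 8.5],
  [[0, 0, 4], 0, 8.5],
  [[0, 0, 4], 0, 8.5],
])

```text
clock: 25.68
eef_pos: [440.2, 272.8, 201.1]
tcp_rot: [-3.141, -0.0, -3.14]
contact_force: [1.1, 0.9, -0.9]
opening: 0.999
```

Request:
servo_tool([
  [[-1, 3, 2], 0, 8.5],
  [[-1, 3.5, 0], 0, 8.5],
  [[-2, 3, 0], 0, 8.5],
  [[-2, 3, 0], 0, 8.5],
  [[0, 0, 0], 0, 8.5],
])

```text
clock: 26.1
eef_pos: [377.9, 402.4, 219.9]
tcp_rot: [3.139, -0.0, -3.138]
contact_force: [0.3, -0.9, -0.2]
opening: 0.995
```

Run:
```python
from meas import *
print(r.sense()['clock'],r.sense()['eef_pos'],r.sense()['opening'])
grab('scene','c9'); seeds('c9'); grab('side','s9'); seeds('s9')
for t,b in [('s9',(175,160,240,235)),('c9',(185,200,245,275))]:
    d=load(t);W=pts(d);q=W[b[1]:b[3],b[0]:b[2]].reshape(-1,3);q=q[(q[:,2]>78)&(q[:,2]<95)]
    if len(q): print('green cap',t,((q.max(0)+q.min(0))/2).round(1),np.ptp(q,axis=0).round(0))
```

```text
26.1 [377.90896194 402.39842421 219.94254061] 0.9950865285429611
c9 blue 103 px [297. 202.] zmax 111.7 zmed 108.7 top bbox mid [595.7 104.7 110.1] ext [30. 29.] mean [595.5 104.9] all mid [595.6 105.1] [32. 32.]
c9 blue 270 px [299. 233.] zmax 13.4 zmed 4.1 top bbox mid [592.7 104.8  12.2] ext [91. 94.] mean [570.6  97. ] all mid [594.9 105.7] [96. 96.]
c9 orange 965 px [352. 283.] zmax 95.2 zmed 10.9 top bbox mid [ 471.8 -102.5   95. ] ext [29. 28.] mean [ 472.2 -102.2] all mid [ 474.3 -102.3] [94. 97.]
c9 green 328 px [216. 252.] zmax 13.4 zmed 3.2 top bbox mid [434.  257.7  13.1] ext [90. 76.] mean [411.4 245. ] all mid [436.6 267.1] [95. 95.]
c9 red 119 px [408. 164.] zmax 171.9 zmed 168.2 top bbox mid [ 793.3 -114.1  170.4] ext [34. 32.] mean [ 791.7 -113.8] all mid [ 793.3 -114.1] [34. 32.]
c9 red 694 px [431. 324.] zmax 79.9 zmed 77.0 top bbox mid [ 406.7 -308.6   79.2] ext [62. 62.] mean [ 406.9 -308.7] all mid [ 433.2 -308.9] [116.  63.]
c9 yellow 474 px [447. 264.] zmax 79.7 zmed 76.9 top bbox mid [ 583.7 -292.6   79. ] ext [61. 59.] mean [ 582.6 -293. ] all mid [ 584.2 -29
[... 1370 characters left out ...]
 yellow 62 px [136.  76.] zmax 21.3 zmed 17.6 top bbox mid [556.9 796.3  20. ] ext [92.  9.] mean [552.8 796.4] all mid [556.9 798.4] [92. 13.]
s9 yellow 687 px [464. 259.] zmax 49.0 zmed 36.6 top bbox mid [ 789.9 -210.5   47.9] ext [89. 88.] mean [ 784.2 -212.2] all mid [ 788.7 -210.4] [91. 90.]
s9 yellow 942 px [436. 326.] zmax 79.2 zmed 76.2 top bbox mid [ 587.5 -290.3   78.1] ext [63. 63.] mean [ 587.8 -291. ] all mid [ 595.1 -282.7] [79. 80.]
s9 yellow 1059 px [405. 359.] zmax 79.1 zmed 76.3 top bbox mid [ 497.9 -297.9   78. ] ext [63. 63.] mean [ 498.5 -298.4] all mid [ 513.7 -290.4] [96. 79.]
green cap s9 [438.5 272.   81.6] [25. 25.  7.]
green cap c9 [435.3 269.5  81.5] [28. 23.  6.]
```

View pics/s9.png

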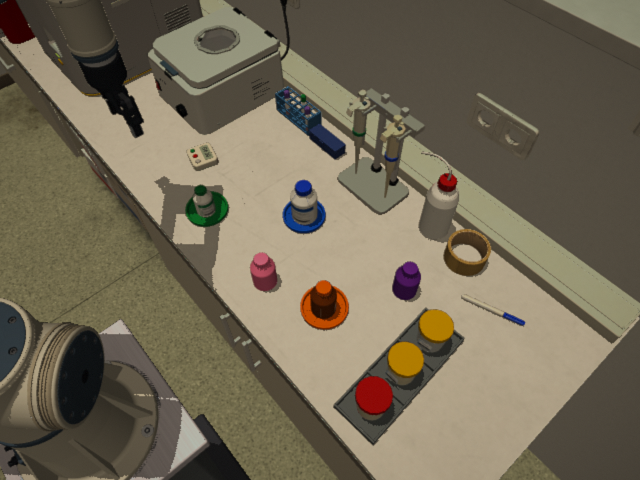

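View pics/c9.png

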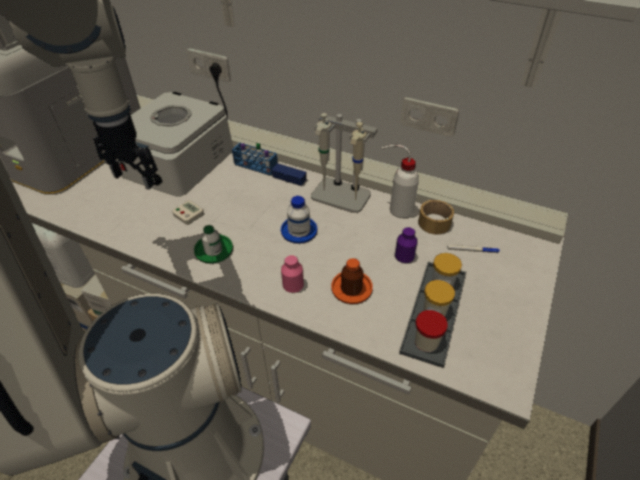

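Both views show every item upright and centred, and nothing else has moved. I'll let the arm settle, then hand in.

Request:
servo_tool([
  [[0, 0, 0], 0, 8.5],
  [[0, 0, 0], 0, 8.5],
  [[0, 0, 0], 0, 8.5],
])

```text
clock: 26.45
eef_pos: [381.2, 397.2, 218.9]
tcp_rot: [-3.141, 0.0, 3.141]
contact_force: [0.2, -0.3, -0.1]
opening: 0.998
```

```bash
python3 -c "
from h import *
print(abs(r.sense()['qvel']).max()); print(r.sign_off())"
```

```text
0.0035568322125933524
the job is handed in; nothing more can be done
None
```

The job is done and handed in at about 26.5 s. I moved the red-lidded cup from the orange dish onto the red spot in the free bay. Then I stood the blue, orange and green bottles in the dishes that match their caps.

**Final check (side camera):**

| Item | Position (x, y), mm | Target (x, y), mm |
|---|---|---|
| Blue bottle | (601, 107) | dish (599.5, 107.4) |
| Orange bottle | (477, -100) | dish (480, -100) |
| Green bottle | (438.5, 272) | dish (440.5, 272), measured while empty |
| Red cup | (410, -307) | spot (410, -305.5) |

- **State of the scene:** all four items are upright, and the two yellow-lidded cups still measure where they started. The pink and purple bottles look unmoved in the pictures.
- **Camera disagreement:** the scene camera reads about 3–5 mm lower in x and 2–3 mm lower in y than the side and wrist cameras. It shifts items and targets alike, so the centring still agrees.
- **Contact on the blue bottle:** during the first grasp I lowered the gripper too far and its body touched the cap with about 20 N, under the 40 N limit. I regripped higher and the bottle stayed upright.

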